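# Unscrew the grille nut of a wall fan whose thread hand is unknown

## Task

The wall fan lies on its back on the packing bench, stripped for cleaning: front grille and blade are already off. Unscrew the black twelve-sided plastic nut that clamps the rear grille; some makers cut this thread left-handed and some right-handed and nothing outside shows which, so ease the nut one way and then the other to find how it loosens. Lift it off over the end of the motor shaft and finish while still holding it, level and still, a few centimetres straight above the shaft end; leave the fan blade, its screw cap, the tape roll and the screwdriver where they lie.

Things in the scene. Friction and masses are not known exactly. Their poses are not given: they have to be found in the camera images.
- nut: black plastic ring nut, a twelve-sided prism 50 mm across flats, 24 mm tall, 25 to 55 g, open 33 mm bore with the motor shaft sticking up through it. Origin: centre of the underside, z up along the axis, x through the middle of a flat (flats repeat every 30 degrees). Grip opposite flats with 15 to 40 N; if the nut will not turn the fingers slide round it harmlessly. Tight at the start.
- seat (a point): point on the shaft's axis where the tight nut's underside rests on the grille's flat centre plate (112 mm wide, slightly springy), 170 mm above the bench. Coarse thread: the nut climbs 13 mm per turn and is free after about 0.75 turn (4.5 to 4.8 rad, 10 mm of climb) the loosening way; the other way it stops dead at once. Turning takes about 0.3 N m at first, almost nothing after 2 mm of climb.
- shaft_tip (a point): upper end of the upright steel motor shaft (8 mm thick, with a small cross pin 21 mm long), 60 mm above seat. The nut is off when its underside is above this point.
- fan: the white wall fan, fixed to the bench on its wall bracket and a plywood board, facing straight up. Origin: on the bench right under the shaft axis; z up; the bracket lies on its -x side, within 180 mm of the axis. The rear grille is a shallow wire dish, 300 mm across, whose round rim stands 49 mm above seat.
- blade: bystander: the fan's grey three-bladed fan blade, 250 mm across, lying flat; origin at the centre of the underside of its hub
- blade_cap: bystander: the small grey domed screw cap of the blade, 36 mm across and 28 mm tall; origin at the centre of its underside
- tape: bystander: a roll of brown packing tape, 100 mm across and 48 mm tall, lying flat; origin at the centre of its underside
- screwdriver: bystander: a screwdriver lying on the bench, about 200 mm long; origin below its middle

How it is judged:
By the outcome, as a careful person would: the job done as asked, in the order asked, and still so for the second after the job is handed in, while the arm keeps its last pose, push and grip.
It also fails if it takes over 72 s, if anything falls off the work surface, if the arm or the gripper's body presses on something with over 40 N, if the wrist force passes 120 N, or if a joint passes its speed limit or range.

## Robot

A 7-joint arm with a two-finger parallel gripper is mounted at the origin on the work surface. World frame = base frame: x ahead of the robot, y to its left, z up, the work surface at z = 0. Lengths are in m, angles in rad, forces in N, time in s.
With the tool pointing down it reaches from about 0.425 to 0.95 m from the base axis. Payload 4.7 kg.
Tool frame: the origin (TCP) lies on the centre line of the jaws, within the pads' length; the fingertips stand robot.nose_length ahead of it and the grasp point (between the pads) lies 8 mm behind it (robot.nose_length is the distance from the TCP to the fingertips, in m); z points along the fingers, x is the direction in which the jaws open and shut, and the axes are right-handed (so a half turn about z gives the same grasp; the last joint's range is limited). The gripper opens to 85 mm and grips with 20 to 120 N. Pads are 22 mm wide; open, the fingers measure 114 mm over their backs; the gripper's body (76 mm by 85 mm) begins 54 mm behind the grasp point. The pads swing forward as they close: fully open they stand 13 mm farther back than shut.
Start: joints at [1.269, 0.469, -0.049, 1.532, 0.024, 1.141, -0.082], TCP at [0.182, -0.65, 0.22] pointing down, gripper open.
Joint ranges: [-2.59, 2.59], [-0.33, 1.99], [-1.39, 1.29], [0.1, 2.45], [-1.04, 4.18], [0.21, 1.99], [-2.66, 2.66]. Speed limits (rad/s): [2.57, 2.57, 3.14, 3.14, 3.14, 3.14, 3.14].

## Interface

Orientations are given as [roll, pitch, yaw] about the fixed x, y, z axes, in that order (R = Rz(yaw) Ry(pitch) Rx(roll)).
In Python, from plant import robot gives the robot as it stands. Calls block until the motion is done:
- robot.goto(position, orientation): joint-space move of the TCP to a pose.
- robot.move_straight(position, vel=0.15, attitude=None, contact_N=None): straight line of the TCP; attitude=None keeps the orientation; vel is the mean speed in m/s. With contact_N (N) it stops when the force on the tool has changed by that much, and returns True; else False.
- robot.move_joints(angles): joint-space move.
- robot.grip(opening, strength=None): opening from 0.0 (shut) to 1.0 (fully open); strength is the grip in N (None keeps the last); returns when the fingers have stopped.
- robot.sleep(seconds).
- robot.inverse_kinematics(position, orientation): joint angles nearest the present ones, or None.
- robot.sense(): the state.
- robot.grab_frame(name): name is "side" or "top"; returns a dict with "image" (400x640x3 uint8, red, green, blue), "range_z" (400x640 float32, m along the optical axis (not along the pixel's ray), 0 where there is no reading), "fx", "fy", "cx", "cy" (pixels), "dist_coeffs" ([k1, k2, p1, p2, k3] as OpenCV has them; the pictures are not rectified), "R" (3x3) and "t" (3): a world point X has camera coordinates R X + t. Camera axes: x right, y down, z forward; pixel columns grow to the right and rows downward; lengths in m; the calibration is good to about 2 mm. A picture is of the moment at which its call begins.
A pose or a line that the arm cannot do raises robot.IKError and nothing moves.
- robot.close_job(): hands the job in, once; it reports no verdict.
The state is a dict: "t": time; "joint_pos": joint angles; "joint_velocities": joint speeds; "effort": joint torques, N m; "tcp_pos": TCP position; "tcp_rot": TCP orientation; "wrist_force": force on the tool from outside, world axes, zero at the start; "torque": the same for the moment, N m; "opening": opening from 0.0 (shut) to 1.0 (fully open).
Only numpy, scipy, OpenCV 4.12 (cv2) and the standard library are available. Lean on these libraries where they do the work, as an engineer would, in place of code of your own. Each camera call takes 0.05 s, during which the arm holds its last target.

## Working session

There is one attempt and no reset: what is moved stays moved. The work goes in short steps, each a Python script; the robot and the scene stay as the last script left them, time stands still between calls to the robot, and variables do not carry over. Pictures are saved under pics/ and viewed, and the job is handed in when it is done.

```bash
ls; mkdir -p pics; python3 - <<'E'
from plant import robot
import cv2,numpy as np
s=robot.sense(); print({k:np.round(v,3) for k,v in s.items()}, robot.nose_length)
for n in ["top","side"]:
    f=robot.grab_frame(n); np.savez(f"pics/{n}0.npz",**f)
    cv2.imwrite(f"pics/{n}0.png",f["image"][:,:,::-1])
    print(n,f["fx"],f["fy"],f["cx"],f["cy"],f["dist_coeffs"],np.round(f["R"],3).tolist(),f["t"])
E
```

```text
pics
{'t': np.float64(0.0), 'joint_pos': array([ 1.269,  0.469, -0.049,  1.534,  0.024,  1.141, -0.082]), 'joint_velocities': array([-0.001, -0.   , -0.001, -0.002,  0.001,  0.001, -0.002]), 'effort': array([-1.0000e-03, -5.1031e+01, -4.7000e-02, -2.3771e+01,  1.1000e-02,
        8.0000e-03, -0.0000e+00]), 'tcp_pos': array([ 0.182, -0.649,  0.218]), 'tcp_rot': array([ 3.142e+00,  2.000e-03, -1.298e+00]), 'wrist_force': array([0.337, 0.213, 0.46 ]), 'torque': array([ 0.01 , -0.004, -0.028]), 'opening': np.float64(0.996)} 0.011
top 379.4342721817946 379.4342721817946 322.3004833591122 195.19173788305662 [-0.05352705  0.          0.          0.          0.        ] [[-0.009, -1.0, 0.014], [-0.997, 0.008, -0.083], [0.083, -0.015, -0.996]] [0.04738538 0.54063171 1.23662989]
side 426.0161491759067 426.0161491759067 319.2187460163554 205.38973581488116 [-0.05749651  0.          0.          0.          0.        ] [[0.983, -0.182, 0.004], [-0.09, -0.504, -0.859], [0.159, 0.844, -0.512]] [-0.52511609  0.20754382  1.18117767]
```

View pics/top0.png

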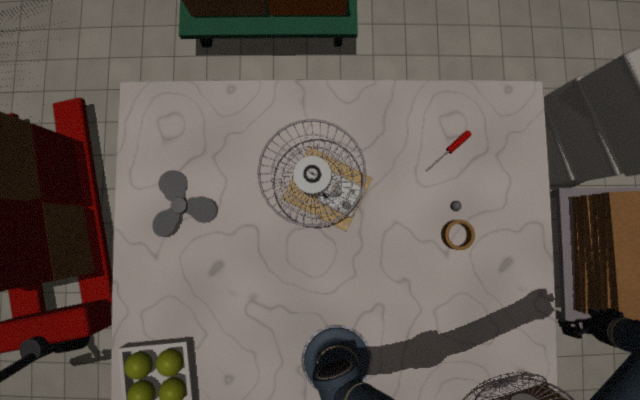

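View pics/side0.png

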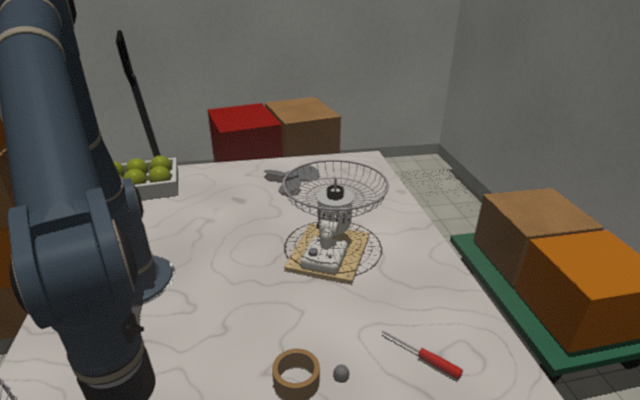

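```bash
cat > h.py <<'E'
import numpy as np,cv2
def K(f): return np.array([[f["fx"],0,f["cx"]],[0,f["fy"],f["cy"]],[0,0,1]])
def ray(f,u,v):
    p=cv2.undistortPoints(np.array([[[u,v]]],float),K(f),np.array(f["dist_coeffs"]))[0,0]
    d=np.array([p[0],p[1],1.]); R=np.array(f["R"]); 
    return -R.T@f["t"], R.T@d
def at_z(f,u,v,z):
    o,d=ray(f,u,v); return o+d*(z-o[2])/d[2]
def proj(f,X):
    p,_=cv2.projectPoints(np.atleast_2d(np.array(X,float)),cv2.Rodrigues(np.array(f["R"]))[0],np.array(f["t"]),K(f),np.array(f["dist_coeffs"]))
    return p[:,0]
def crop(f,u0,v0,w,h,s,name):
    c=f["image"][v0:v0+h,u0:u0+w,::-1]; cv2.imwrite(name,cv2.resize(c,None,fx=s,fy=s,interpolation=cv2.INTER_CUBIC))
E
python3 - <<'E'
from h import *
f=dict(np.load("pics/top0.npz")); g=dict(np.load("pics/side0.npz"))
crop(f,287,150,50,50,12,"pics/topc.png"); crop(g,305,160,60,60,10,"pics/sidec.png")
for z in (.17,.194,.23): print(z,at_z(f,312,174,z))
d=f["range_z"]; 
np.set_printoptions(linewidth=250)
print(np.round(d[164:186:1,302:324]*1000).astype(int))
E
```

```text
0.17 [0.59145819 0.07462101 0.17      ]
0.194 [0.58809721 0.07432651 0.194     ]
0.23 [0.58305575 0.07388475 0.23      ]
[[1115 1114 1117 1115 1120 1118 1113 1118 1117 1116 1117 1114 1116 1120 1111 1117 1117 1115 1116 1118 1122 1120]
 [1116 1119 1115 1114 1117 1115 1117 1095 1091 1091 1092 1090 1093 1093 1114 1120 1114 1114 1114 1117 1116 1119]
 [1117 1116 1115 1116 1116 1092 1091 1091 1093 1095 1087 1095 1092 1090 1093 1117 1116 1117 1115 1118 1119 1115]
 [1117 1114 1114 1114 1091 1091 1091 1093 1091 1095 1092 1090 1091 1089 1091 1093 1092 1115 1116 1115 1117 1116]
 [1112 1113 1117 1091 1089 1088 1090 1096 1103 1104 1106 1102 1098 1093 1090 1090 1089 1117 1117 1112 1115 1115]
 [1118 1114 1114 1091 1092 1090 1097 1099 1098 1101 1101 1101 1100 1106 1093 1092 1089 1089 1116 1117 1113 1113]
 [1118 1114 1088 1092 1095 1097 1100 1100 1099 1097 1055 1099 1099 1103 1115 1090 1089 1090 1093 1119 1113 1116]
 [1117 1112 1094 1090 1089 1097 1097 1080 1097 1055 1053 1100 1096 1097 1103 1104 1088 1093 1092 1114 1113 1113]
 [1112 1116 1089 1091 1098 1095 1094 1099 1081 1056 1057 1066 1098 1100 110
[... 807 characters left out ...]
 1115 1115 1116 1110]
 [1117 1109 1111 1115 1098 1086 1086 1086 1087 1086 1086 1089 1090 1088 1091 1085 1102 1112 1111 1116 1112 1108]
 [1110 1112 1109 1111 1112 1105 1092 1085 1089 1088 1090 1086 1087 1088 1097 1113 1113 1115 1113 1113 1111 1109]
 [1110 1111 1116 1111 1108 1113 1110 1100 1093 1096 1095 1094 1094 1105 1111 1115 1111 1113 1111 1112 1114 1112]
 [1112 1107 1113 1110 1111 1110 1109 1111 1113 1115 1110 1114 1111 1109 1113 1110 1112 1117 1111 1112 1114 1111]
 [1111 1109 1109 1112 1110 1112 1113 1112 1110 1111 1112 1115 1114 1113 1111 1111 1111 1109 1111 1112 1117 1113]
 [1116 1116 1110 1108 1112 1105 1111 1112 1109 1117 1112 1108 1108 1111 1109 1110 1114 1113 1111 1114 1112 1110]]
```

View pics/topc.png

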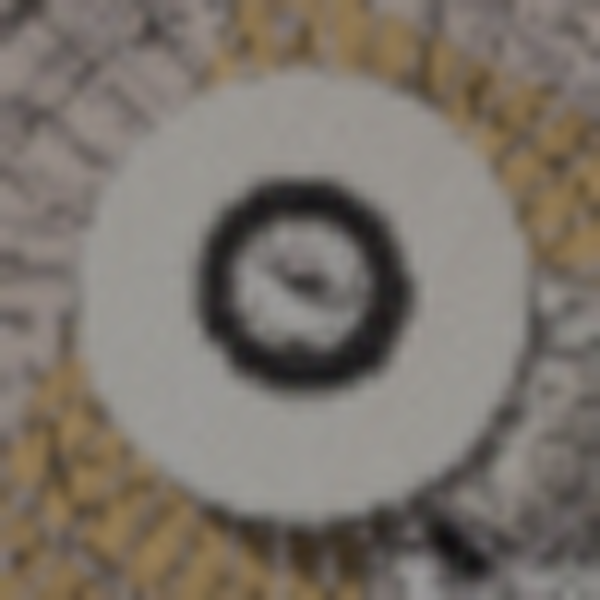

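View pics/sidec.png

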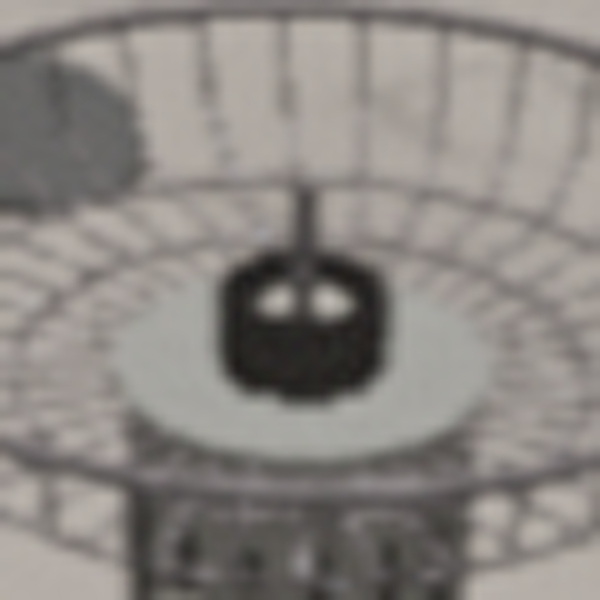

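```bash
cat > fit.py <<'E'
from h import *
from scipy.optimize import minimize
S=8
def poly(c,yaw,z,r=0.025/np.cos(np.pi/12)):
    a=yaw+np.pi/12+np.arange(12)*np.pi/6
    return np.c_[c[0]+r*np.cos(a),c[1]+r*np.sin(a),np.full(12,z)]
def render(f,x,y,yaw,zb,win):
    u0,v0,w,h=win
    P=proj(f,np.r_[poly((x,y),yaw,zb),poly((x,y),yaw,zb+.024)])
    q=((P-[u0,v0]+0.5)*S-0.5)
    hull=cv2.convexHull(q.astype(np.float32))
    m=np.zeros((h*S,w*S),np.uint8); cv2.fillPoly(m,[np.round(hull*16).astype(np.int32)],255,shift=4)
    return cv2.resize(m,(w,h),interpolation=cv2.INTER_AREA)/255.
def cost(f,img,x,y,yaw,zb,win,excl):
    m=render(f,x,y,yaw,zb,win)
    u0,v0,w,h=win; I=img[v0:v0+h,u0:u0+w]
    ok=~excl
    A=np.c_[m[ok],np.ones(ok.sum())]; c,_,_,_=np.linalg.lstsq(A,I[ok],rcond=None)
    return np.mean((A@c-I[ok])**2)
E
python3 - <<'E'
from fit import *
f=dict(np.load("pics/top0.npz")); g=dict(np.load("pics/side0.npz"))
# windows; exclude bore
def ex(f,x,y,win,z,r):
    p=proj(f,poly((x,y),0,z,r)); m=np.zeros((win[3],win[2]),np.uint8)
    cv2.fillPoly(m,[np.round(cv2.convexHull((p-win[:2]).astype(np.float32))).astype(np.int32)],1); return m>0
it=f["image"].astype(float).mean(2); is_=g["image"].astype(float).mean(2)
x0,y0=.588,.0743
wt=(299,161,27,26)
pc=proj(g,[[x0,y0,.182]])[0]; print("side proj",pc)
ws=(int(pc[0])-13,int(pc[1])-12,27,24)
et=ex(f,x0,y0,wt,.194,.0165)
es=ex(g,x0,y0,ws,.194,.0165)
# exclude shaft in side: columns above
pt=proj(g,[[x0,y0,.194],[x0,y0,.24]])-np.array(ws[:2]); 
es[:int(pt[0,1]),int(pt[0,0])-3:int(pt[0,0])+4]=True
import itertools
for nm,F in (("top",[(f,it,wt,et)]),("side",[(g,is_,ws,es)]),("both",[(f,it,wt,et),(g,is_,ws,es)])):
  res=[]
  for yaw in np.radians(np.arange(-15,15,3)):
    best=None
    fn=lambda p: sum(cost(c,i,p[0]/100,p[1]/100,yaw,.17,w,e) for c,i,w,e in F)
    r=minimize(fn,[58.8,7.43],method="Nelder-Mead",options=dict(initial_simplex=[[58.8,7.43],[59.2,7.43],[58.8,7.8]],xatol=.01,fatol=.01))
    res.append((np.degrees(yaw).round(),r.x.round(3),round(r.fun,2)))
  print(nm); [print(*r) for r in res]
E
```

```text
side proj [333.0043577  192.04555837]
top
-15.0 [59.128  7.505] 104.47
-12.0 [59.112  7.511] 107.61
-9.0 [59.09   7.507] 111.41
-6.0 [59.108  7.516] 111.3
-3.0 [59.089  7.518] 108.62
0.0 [59.109  7.522] 106.8
3.0 [59.101  7.518] 104.5
6.0 [59.119  7.504] 100.6
9.0 [59.121  7.49 ] 103.69
12.0 [59.119  7.505] 102.12
side
-15.0 [59.329  7.457] 208.1
-12.0 [59.313  7.43 ] 208.09
-9.0 [59.343  7.387] 210.69
-6.0 [59.357  7.334] 216.91
-3.0 [59.367  7.45 ] 218.95
0.0 [59.343  7.421] 224.25
3.0 [59.345  7.418] 225.05
6.0 [59.369  7.414] 219.54
9.0 [59.377  7.453] 216.77
12.0 [59.361  7.424] 215.74
both
-15.0 [59.259  7.471] 407.08
-12.0 [59.23   7.472] 388.29
-9.0 [59.256  7.509] 402.45
-6.0 [59.236  7.488] 405.01
-3.0 [59.251  7.444] 424.52
0.0 [59.208  7.488] 432.62
3.0 [59.209  7.484] 434.04
6.0 [59.196  7.473] 427.71
9.0 [59.237  7.482] 430.74
12.0 [59.244  7.47 ] 414.25
```

```bash
python3 - <<'E'
from plant import robot
import numpy as np
for z in (.182,.30):
  for yd in range(-180,181,30):
    q=robot.inverse_kinematics([.592,.0745,z],[np.pi,0,np.radians(yd)])
    print(z,yd,None if q is None else np.round(q,2))
q=robot.inverse_kinematics([.182,-.65,.32],[np.pi,0,-1.298]);print(q)
E
```

```text
0.182 -180 [ 0.59  0.66 -1.18  1.72  0.65  1.21  2.39]
0.182 -150 [-0.96  0.6   1.12  1.81 -0.6   1.12 -2.25]
0.182 -120 [ 0.21  0.43 -0.55  1.74  0.26  1.04 -2.52]
0.182 -90 [ 0.33  0.47 -0.71  1.74  0.34  1.06 -2.07]
0.182 -60 [ 0.37  0.49 -0.77  1.74  0.38  1.07 -1.58]
0.182 -30 [ 0.41  0.51 -0.83  1.73  0.41  1.09 -1.08]
0.182 0 [ 0.4   0.5  -0.82  1.73  0.41  1.08 -0.55]
0.182 30 [ 0.44  0.52 -0.88  1.73  0.45  1.1  -0.06]
0.182 60 [ 0.48  0.55 -0.94  1.73  0.49  1.12  0.43]
0.182 90 [ 0.54  0.6  -1.05  1.73  0.56  1.15  0.89]
0.182 120 [ 0.59  0.66 -1.18  1.72  0.65  1.21  1.34]
0.182 150 [ 0.59  0.66 -1.18  1.72  0.65  1.21  1.86]
0.182 180 [ 0.59  0.66 -1.18  1.72  0.65  1.21  2.39]
0.3 -180 [ 0.6   0.52 -1.17  1.58  0.49  1.37  2.52]
0.3 -150 [-0.98  0.44  1.12  1.66 -0.41  1.3  -2.41]
0.3 -120 [ 0.31  0.36 -0.67  1.59  0.23  1.27 -2.49]
0.3 -90 [ 0.41  0.39 -0.82  1.59  0.29  1.29 -2.02]
0.3 -60 [ 0.44  0.41 -0.87  1.58  0.32  1.3  -1.52]
0.3 -30 [ 0.44  0.4  -0.87  1.58  0.32  1.3  -1.  ]
0.3 0 [ 0.44  0.41 -0.87  1.58  0.32  1.3  -0.47]
0.3 30 [ 0.47  0.42 -0.92  1.58  0.34  1.31  0.03]
0.3 60 [ 0.51  0.44 -0.98  1.58  0.37  1.32  0.53]
0.3 90 [ 0.58  0.5  -1.12  1.58  0.45  1.35  0.98]
0.3 120 [ 0.6   0.52 -1.17  1.58  0.49  1.37  1.47]
0.3 150 [ 0.6   0.52 -1.17  1.58  0.49  1.37  2.  ]
0.3 180 [ 0.6   0.52 -1.17  1.58  0.49  1.37  2.52]
[ 1.26565594  0.40896587 -0.0445018   1.3959512   0.01818622  1.33707414
 -0.07739254]
```

```bash
cat > st.py <<'E'
from plant import robot
import numpy as np
def st(tag=""):
    s=robot.sense(); print(tag,"t%.2f"%s["t"],"tcp",np.round(s["tcp_pos"],4),"rpy",np.round(s["tcp_rot"],3),"F",np.round(s["wrist_force"],1),"M",np.round(s["torque"],2),"op %.3f"%s["opening"],"j7 %.2f"%s["joint_pos"][6]); return s
D=np.radians
E
python3 - <<'E'
from st import *
robot.move_straight([.182,-.65,.33],vel=.2); st()
robot.goto([.592,.0745,.30],[np.pi,0,D(-106)]); st()
E
```

```text
t0.80 tcp [ 0.1818 -0.6493  0.3285] rpy [ 3.141e+00  2.000e-03 -1.298e+00] F [ 0.  -0.3 -0. ] M [ 0.05  0.   -0.02] op 0.998 j7 -0.08
 t3.73 tcp [0.5923 0.0735 0.2999] rpy [-3.142 -0.    -1.852] F [0.4 0.6 0.3] M [-0.04  0.01  0.01] op 0.999 j7 -2.31
```

```bash
python3 - <<'E'
from st import *
import cv2
from h import *
print(robot.move_straight([.592,.0745,.184],vel=.08,contact_N=8)); st()
g=robot.grab_frame("side"); p=proj(g,[[.592,.0745,.182]])[0]; crop(g,int(p[0])-40,int(p[1])-40,80,70,9,"pics/s1.png")
robot.grip(0.0,30); s=st("gripped")
g=robot.grab_frame("side"); crop(g,int(p[0])-40,int(p[1])-40,80,70,9,"pics/s2.png")
E
```

```text
False
 t5.33 tcp [0.5923 0.0746 0.1846] rpy [-3.141  0.    -1.85 ] F [-0.5 -0.  -0.2] M [ 0.02 -0.04 -0.01] op 0.999 j7 -2.39
gripped t6.11 tcp [0.5921 0.0746 0.1842] rpy [-3.141  0.    -1.85 ] F [0.5 0.5 1.8] M [-0.02  0.11  0.08] op 0.165 j7 -2.39
```

View pics/s2.png

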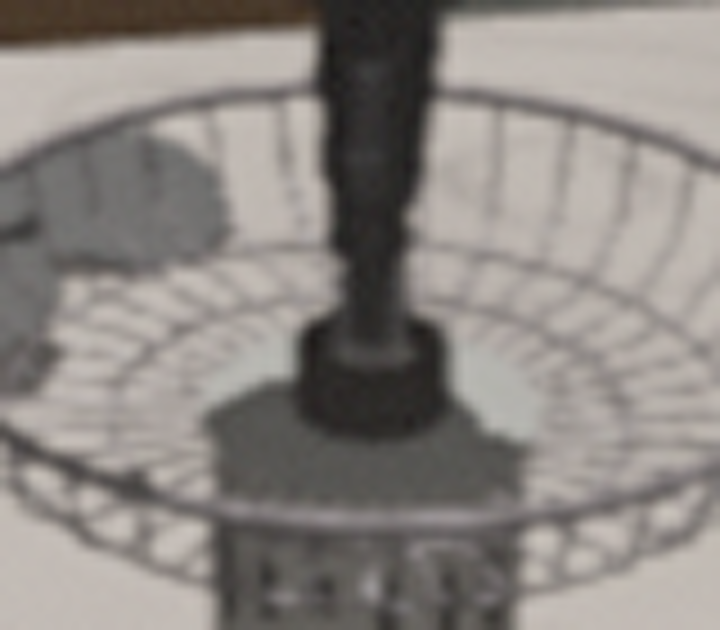

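View pics/s1.png

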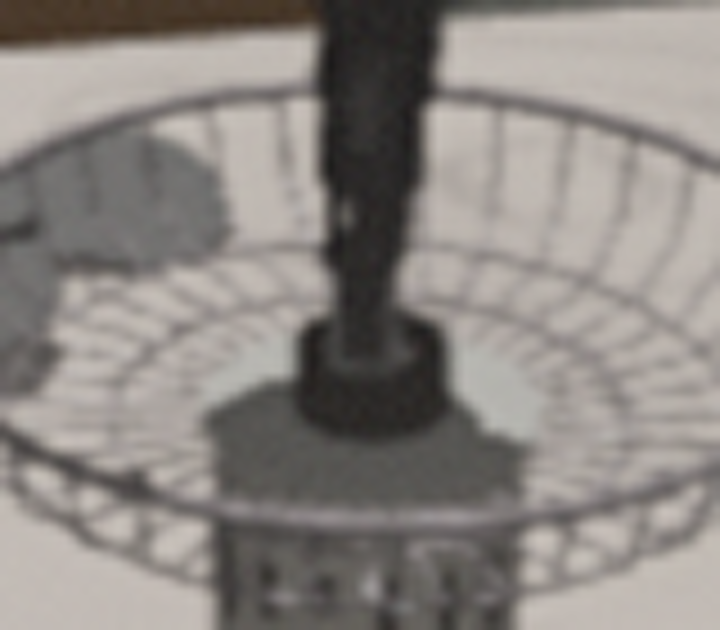

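```bash
python3 - <<'E'
from h import *
from plant import robot
import numpy as np
g=robot.grab_frame("side")
for k in ([.592,.0745,.194],[.592,.0745,.17],[.592,.0745,.23]): 
    p0=proj(g,[[.592,.0745,.182]])[0]; p=proj(g,[k])[0]; print((p-p0.astype(int)+40)*9)
np.set_printoptions(linewidth=200)
u,v=p0.astype(int)
o=[]
for vv in range(v-16,v+10):
  r=[]
  for uu in range(u-6,u+9):
    d=g["range_z"][vv,uu]; c,dr=ray(g,uu,vv); X=c+dr*d; r.append("%d/%d"%(round(X[2]*1000),round(X[1]*1000)))
  print(vv," ".join(r))
E
```

```text
[363.78701331 335.57668696]
[362.13219855 400.25571268]
[366.32238705 236.14852312]
175 0/540 2/534 -3/544 261/30 262/27 260/31 263/24 264/23 261/27 265/20 265/18 256/35 2/527 174/194 2/526
176 174/193 0/530 -2/532 256/34 251/44 253/39 250/43 253/38 250/42 258/26 257/28 252/38 2/519 173/188 -3/527
177 168/198 2/517 249/42 253/34 250/39 250/38 251/35 248/41 250/37 250/36 253/30 248/39 0/513 171/186 -1/513
178 167/193 168/191 244/45 247/39 247/40 247/38 248/35 247/37 248/35 247/35 250/30 246/37 166/190 170/181 170/180
179 4/498 170/180 -1/505 245/37 241/44 245/37 243/40 243/38 246/33 244/36 246/31 241/42 3/491 173/169 1/492
180 -2/499 -1/497 -1/496 0/493 230/60 232/54 232/54 231/56 235/47 233/52 229/58 221/72 1/486 170/167 -3/491
181 3/482 0/486 171/165 -1/487 224/64 229/55 231/51 225/62 227/56 229/53 226/57 216/77 -1/480 167/167 0/478
182 0/479 2/474 3/471 -2/481 222/62 224/57 225/56 225/56 225/55 229/46 223/58 212/78 1/468 0/470 -1/471
183 0/471 170/155 167/159 168/156 215/69 222/56 222/55 222/54 223/52 221/55 220/57 209/77 169/149 -2/465 -1/463
184 -1/464 -3/467 -1/462 0/460 216/62 
[... 1118 characters left out ...]
46 187/51 188/49 191/45 188/50 190/45 184/55
195 182/60 180/62 183/56 185/54 185/53 186/50 186/49 187/47 186/49 184/51 184/51 184/50 184/50 182/54 183/52
196 177/63 178/60 182/53 181/54 181/53 183/50 185/46 184/47 183/48 183/47 183/48 181/50 182/48 178/53 179/52
197 172/65 177/56 180/51 178/54 178/53 177/55 179/50 180/48 179/50 178/51 179/49 179/47 179/47 177/51 175/54
198 170/62 173/58 173/57 177/50 174/54 173/56 785/-988 176/49 176/48 177/47 176/49 176/47 174/50 172/53 173/50
199 173/52 171/56 172/52 169/58 172/52 172/51 173/49 172/50 172/50 174/46 173/48 171/51 171/50 171/49 169/52
200 169/53 169/53 170/50 169/52 171/48 172/46 167/53 170/49 169/49 169/48 169/48 170/47 169/47 172/42 170/44
```

```bash
python3 - <<'E'
from st import *
from h import *
import cv2
print("nose",robot.nose_length)
robot.grip(1.0); st(); print("nose",robot.nose_length)
robot.move_straight([.592,.0745,.25],vel=.12)
robot.goto([.592,.0745,.25],[np.pi,0,D(-16)]); st()
g=robot.grab_frame("side"); np.savez("pics/side3.npz",**g)
crop(g,270,110,130,100,6,"pics/s3.png")
print("nose",robot.nose_length)
P=[[.592+s*.05,.0745,z] for s in (-1,1) for z in (.239,.25,.26)]
print((proj(g,P)-[270,110])*6)
E
```

```text
nose 0.011
 t6.90 tcp [0.592  0.0745 0.184 ] rpy [ 3.142  0.    -1.85 ] F [ 0.4 -0.2 -1.1] M [0.02 0.01 0.06] op 0.999 j7 -2.39
nose 0.011
 t8.86 tcp [0.5918 0.0744 0.2495] rpy [ 3.141e+00  1.000e-03 -2.800e-01] F [-0.1  0.3  0.4] M [ 0.01  0.02 -0.04] op 1.001 j7 -0.95
nose 0.011
[[285.25624816 394.79804242]
 [285.31151211 373.89450148]
 [285.36226403 354.72464813]
 [490.6332733  378.45211457]
 [491.6212098  357.75647966]
 [492.52584108 338.77991942]]
```

View pics/s3.png

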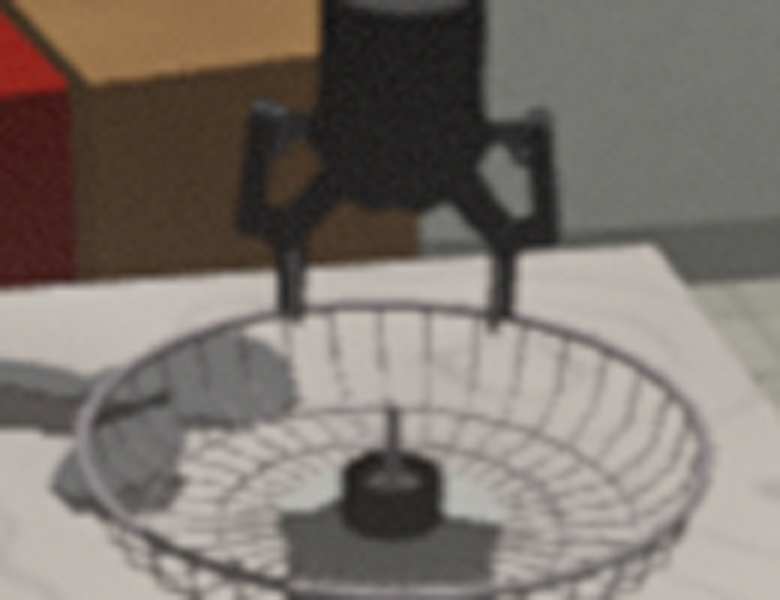

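```bash
python3 - <<'E'
from h import *
g=dict(np.load("pics/side3.npz"))
for (u0,nm) in ((318,"L"),(353,"R"),(335,"body")):
  for vv in (range(140,166,2) if nm!="body" else range(134,148)):
    r=[]
    for uu in range(u0-2,u0+4):
      d=g["range_z"][vv,uu]
      if d==0: r.append("-"); continue
      c,dr=ray(g,uu,vv); X=c+dr*d; r.append("%d/%d/%d"%tuple(np.round(X*1000)))
    print(nm,vv," ".join(r))
E
```

```text
L 140 754/1287/-151 760/1282/-150 767/1292/-154 771/1282/-150 778/1288/-153 555/92/340
L 142 753/1278/-160 761/1290/-165 767/1290/-166 773/1291/-166 553/99/331 552/80/339
L 144 541/95/328 760/1287/-177 547/95/327 548/89/329 547/69/338 550/65/339
L 146 539/83/326 542/84/326 543/75/330 546/73/330 549/75/329 551/73/330
L 148 538/75/324 - 542/71/325 546/73/325 548/69/326 551/73/324
L 150 538/80/316 540/75/318 543/75/318 546/73/318 551/85/313 785/1289/-217
L 152 539/81/310 541/80/310 543/74/312 545/72/313 549/77/311 784/1284/-228
L 154 538/80/304 541/80/304 543/74/306 546/76/305 548/72/307 787/1298/-247
L 156 539/83/297 542/83/296 544/77/299 546/75/300 549/76/299 677/727/1
L 158 539/83/290 542/81/291 543/75/294 546/75/293 549/75/294 673/707/1
L 160 538/79/286 542/81/285 544/79/286 546/75/288 549/74/288 580/223/218
L 162 562/211/218 566/216/215 544/78/280 546/75/282 549/75/281 579/218/213
L 164 641/655/-2 566/218/207 648/642/3 654/653/-2 658/652/-2 664/658/-5
R 140 635/75/341 1238/2267/-576 1239/2237/-564 1255/2266/-577 1260/2253/-572 1271/2260/-575
R 142 633/64/340 637/68/337 1246/2261/-5
[... 1251 characters left out ...]
52 587/63/352 590/62/352 593/61/352 595/61/352
body 140 581/60/350 584/60/350 587/62/349 590/63/349 593/64/348 596/63/349
body 141 583/68/345 585/65/346 588/65/345 590/63/346 593/60/347 595/60/347
body 142 582/62/344 585/64/343 588/65/342 590/62/343 593/61/344 596/63/343
body 143 583/67/339 585/64/340 588/63/340 591/64/340 592/59/341 596/61/340
body 144 584/69/335 585/63/337 589/67/336 591/66/336 593/61/338 596/62/337
body 145 862/1316/-202 867/1307/-199 873/1309/-200 879/1306/-199 886/1314/-203 896/1329/-210
body 146 864/1321/-211 868/1314/-208 877/1325/-213 877/1298/-202 888/1319/-212 895/1324/-214
body 147 863/1319/-216 870/1321/-218 875/1316/-216 882/1319/-217 885/1307/-213 896/1326/-221
```

```bash
python3 - <<'E'
from st import *
from h import *
robot.goto([.592,.0745,.22],[np.pi,0,D(-106)]); st()
print(robot.move_straight([.592,.0745,.159],vel=.06,contact_N=8)); st()
g=robot.grab_frame("side"); p=proj(g,[[.592,.0745,.182]])[0]; crop(g,int(p[0])-40,int(p[1])-40,80,70,9,"pics/s4.png")
robot.grip(0.0,30); s=st("gripped")
g=robot.grab_frame("side"); crop(g,int(p[0])-40,int(p[1])-40,80,70,9,"pics/s5.png")
E
```

```text
t10.17 tcp [0.592  0.0747 0.2201] rpy [-3.142  0.    -1.849] F [-0.7  1.1  0.3] M [ 0.05  0.   -0.03] op 0.999 j7 -2.35
False
 t11.33 tcp [0.5923 0.0747 0.1595] rpy [-3.141  0.    -1.85 ] F [-1.  -0.4  0.4] M [ 0.01 -0.02  0.02] op 1.001 j7 -2.39
gripped t11.80 tcp [0.5922 0.0746 0.1595] rpy [-3.141  0.    -1.85 ] F [-0.4  0.2  3.9] M [-0.06  0.18 -0.05] op 0.587 j7 -2.39
```

View pics/s5.png

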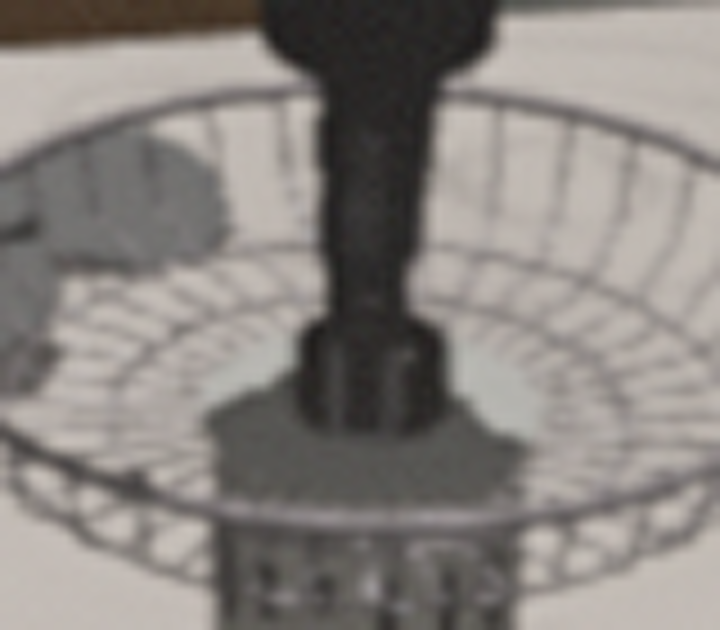

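The side crop s5 shows the near finger reaching down the front of the nut at crop (370, 380), and an opening of 0.587 (50 mm) means the pads sit on flats. Next is a small counter-clockwise test turn.

```bash
cat >> st.py <<'E'
X,Y,Z0,Y0=.592,.0745,.159,-106
def turn(a,z,vel=.05): # a: absolute yaw deg
    robot.move_straight([X,Y,z],vel=vel,attitude=[np.pi,0,D(a)])
E
python3 - <<'E'
from st import *
robot.grip(0.0,38); st()
for k in range(1,4):
    turn(Y0+7*k,Z0+.013*7*k/360); st(k)
E
```

```text
t12.07 tcp [0.5921 0.0746 0.1594] rpy [-3.141  0.    -1.85 ] F [-1.   0.   4.7] M [-0.09  0.36 -0.  ] op 0.586 j7 -2.39
1 t12.34 tcp [0.5925 0.0747 0.1597] rpy [-3.141e+00  1.000e-03 -1.728e+00] F [-1.7  0.1  4.6] M [0.01 0.2  0.12] op 0.586 j7 -2.29
2 t12.62 tcp [0.5925 0.0747 0.1599] rpy [-3.140e+00  1.000e-03 -1.608e+00] F [-1.5 -0.6  4.3] M [-0.01  0.08  0.08] op 0.585 j7 -2.18
3 t12.89 tcp [0.5924 0.0748 0.1601] rpy [-3.141e+00  1.000e-03 -1.487e+00] F [-0.1 -0.6  5.4] M [0.03 0.13 0.13] op 0.586 j7 -2.08
```

```bash
python3 - <<'E'
from st import *
from h import *
for k in range(4,13):
    turn(Y0+7.5*k,Z0+.013*7.5*k/360); st(k)
g=robot.grab_frame("side"); p=proj(g,[[.592,.0745,.182]])[0]; crop(g,int(p[0])-40,int(p[1])-40,80,70,9,"pics/s6.png")
E
```

```text
4 t13.20 tcp [0.5924 0.0747 0.1603] rpy [-3.141e+00  1.000e-03 -1.331e+00] F [-0.5  0.2  4.7] M [0.01 0.09 0.09] op 0.583 j7 -1.94
5 t13.48 tcp [0.5923 0.0747 0.1605] rpy [-3.141  0.    -1.201] F [-0.2  0.2  5.1] M [ 0.09 -0.03  0.01] op 0.585 j7 -1.83
6 t13.77 tcp [0.5921 0.0745 0.1606] rpy [-3.141  0.    -1.07 ] F [ 0.4 -0.5  4.8] M [-0.03 -0.08  0.05] op 0.585 j7 -1.71
7 t14.05 tcp [0.5919 0.0744 0.1608] rpy [ 3.141  0.    -0.939] F [-0.1 -0.7  3.2] M [0.03 0.02 0.06] op 0.587 j7 -1.60
8 t14.33 tcp [0.5918 0.0744 0.161 ] rpy [ 3.141  0.    -0.808] F [-0.6 -0.7  3.5] M [-0.06  0.06  0.04] op 0.579 j7 -1.49
9 t14.62 tcp [0.5918 0.0744 0.1611] rpy [ 3.141e+00  1.000e-03 -6.770e-01] F [-0.5  0.2  0.9] M [-0.06 -0.    0.1 ] op 0.581 j7 -1.37
10 t14.90 tcp [0.5918 0.0744 0.1614] rpy [ 3.141e+00  1.000e-03 -5.460e-01] F [-0.   0.4  1.2] M [-0.04 -0.02  0.02] op 0.582 j7 -1.26
11 t15.18 tcp [0.5918 0.0745 0.1617] rpy [-3.142e+00  1.000e-03 -4.150e-01] F [-0.4  0.2 -0. ] M [ 0.03 -0.01 -0.01] op 0.586 j7 -1.15
12 t15.47 tcp [0.5919 0.0745 0.1621] rpy [-3.141  0.    -0.284] F [ 0.4 -0.4 -0.2] M [ 0.02 -0.03 -0.06] op 0.585 j7 -1.03
```

View pics/s6.png

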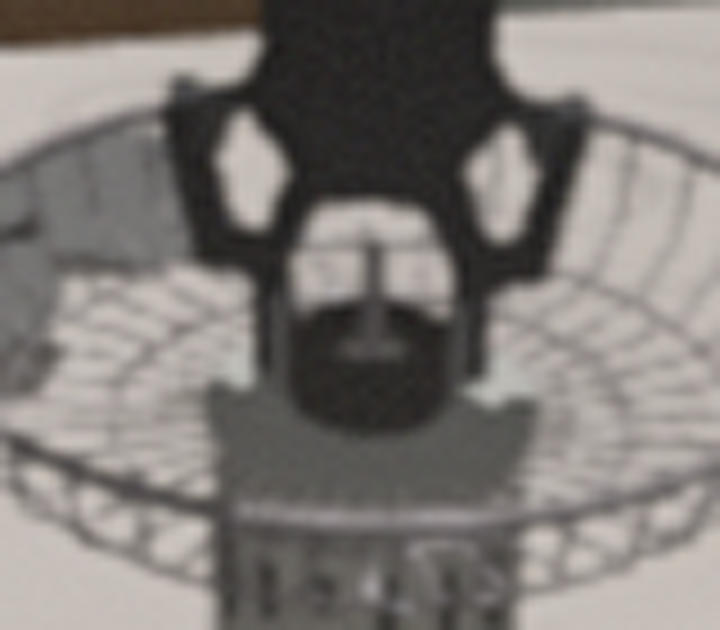

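Torque about the axis fell to about zero and the nut rim rose in crop s6 (back rim from y≈310 to y≈298), so counter-clockwise loosens it. I'll keep going that way.

```bash
python3 - <<'E'
from st import *
from h import *
for a in np.arange(105,286,15):
    try: turn(Y0+a,Z0+.013*a/360)
    except robot.IKError as e: print("IK",a,e); break
    s=st(a)
    if np.linalg.norm(s["wrist_force"])>25: print("force stop"); break
g=robot.grab_frame("side"); p=proj(g,[[.592,.0745,.182]])[0]; crop(g,int(p[0])-40,int(p[1])-40,80,70,9,"pics/s7.png")
E
```

```text
105 t15.93 tcp [0.592  0.0745 0.1627] rpy [-3.141  0.    -0.021] F [ 0.4 -0.1 -0.9] M [ 0.04 -0.04  0.11] op 0.582 j7 -0.81
120 t16.33 tcp [0.592  0.0744 0.1633] rpy [3.142 0.    0.24 ] F [-0.5 -0.  -0. ] M [-0.02  0.02 -0.03] op 0.585 j7 -0.58
135 t16.74 tcp [0.5921 0.0744 0.1639] rpy [ 3.141 -0.     0.502] F [ 0.7 -0.1 -1.4] M [-0.03 -0.07  0.01] op 0.587 j7 -0.35
150 t17.15 tcp [0.5921 0.0745 0.1645] rpy [ 3.141 -0.     0.764] F [ 1.2 -0.2 -0. ] M [ 0.02 -0.1  -0.02] op 0.581 j7 -0.10
165 t17.56 tcp [0.5921 0.0745 0.165 ] rpy [ 3.141 -0.     1.026] F [ 0.9 -0.6 -0.1] M [-0.08 -0.19 -0.04] op 0.584 j7 0.15
180 t17.97 tcp [0.5921 0.0746 0.1656] rpy [ 3.141 -0.     1.288] F [ 0.7 -0.6 -0.1] M [-0.07 -0.24  0.01] op 0.589 j7 0.40
195 t18.38 tcp [0.592  0.0746 0.1661] rpy [ 3.141 -0.     1.55 ] F [ 0.2  0.8 -0.4] M [ 0.07 -0.24  0.04] op 0.586 j7 0.66
210 t18.78 tcp [0.5919 0.0747 0.1666] rpy [ 3.142 -0.     1.811] F [ 0.1 -0.8  0.1] M [ 0.09 -0.18  0.02] op 0.582 j7 0.92
225 t19.19 tcp [0.5919 0.0746 0.1671] rpy [-3.141 -0.     2.073] F [ 1.1 -0.2 -0.2] M [ 0.08 -0.1   0.08] op 0.585 j7 1.18
240 t19.60 tcp [0.5919 0.0745 0.1676] rpy [-3.141 -0.     2.335] F [-0.4 -0.5 -0.6] M [ 0.04 -0.09  0.01] op 0.580 j7 1.44
255 t20.01 tcp [0.592  0.0745 0.1682] rpy [-3.142 -0.     2.597] F [-0.3  0.6 -0.1] M [ 0.03 -0.05 -0.01] op 0.587 j7 1.70
270 t20.42 tcp [0.592  0.0745 0.1687] rpy [-3.142 -0.     2.859] F [ 0.9 -0.6 -0.1] M [-0.07 -0.01  0.02] op 0.584 j7 1.96
285 t20.82 tcp [0.592  0.0745 0.1693] rpy [ 3.142 -0.     3.12 ] F [-0.1  0.  -0.6] M [ 0.01 -0.06  0.06] op 0.587 j7 2.22
```

View pics/s7.png

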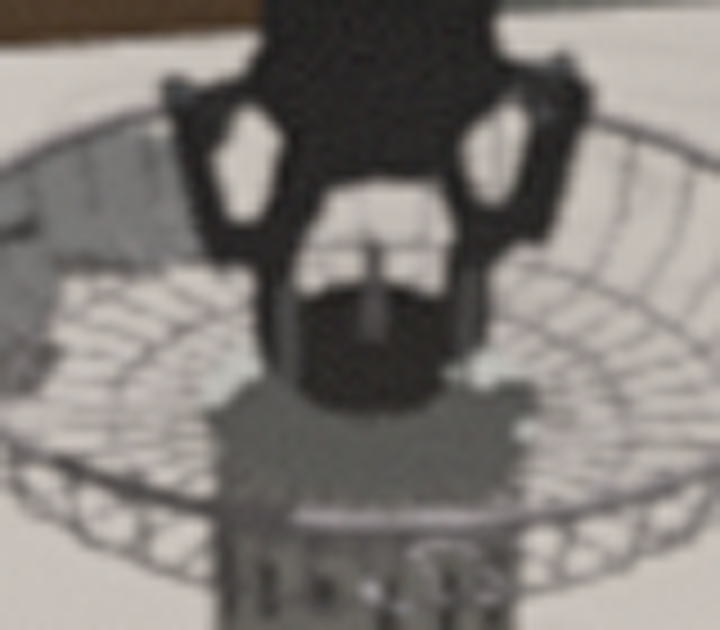

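```bash
python3 - <<'E'
from st import *
from h import *
c=robot.move_straight([X,Y,.180],vel=.03,contact_N=10); print(c); st()
if not c:
    c=robot.move_straight([X,Y,.250],vel=.05,contact_N=10); print(c); st()
robot.sleep(.5); st()
g=robot.grab_frame("side"); f=robot.grab_frame("top"); p=proj(g,[[.592,.0745,.21]])[0]; crop(g,int(p[0])-40,int(p[1])-40,80,70,9,"pics/s8.png")
cv2.imwrite("pics/top8.png",f["image"][:,:,::-1]); np.savez("pics/side8.npz",**g)
print([(proj(g,[[.592,.0745,z]])[0]-p.astype(int)+40)*9 for z in (.23,.26,.284)])
E
```

```text
False
 t21.38 tcp [0.592  0.0745 0.1802] rpy [-3.141  0.     3.124] F [-0.  -0.1 -0.3] M [ 0.02 -0.02 -0.02] op 0.582 j7 2.24
False
 t22.93 tcp [0.5919 0.0744 0.2496] rpy [-3.142e+00 -1.000e-03  3.124e+00] F [-0.3  0.1  0.2] M [ 0.03 -0.   -0.01] op 0.581 j7 2.33
 t23.43 tcp [0.592  0.0745 0.25  ] rpy [-3.142 -0.     3.124] F [-0.1 -0.5 -0.2] M [-0.02  0.04  0.03] op 0.584 j7 2.33
[array([366.32238705, 308.14852312]), array([368.48505758, 223.01495446]), array([370.24857312, 153.37224235])]
```

View pics/s8.png

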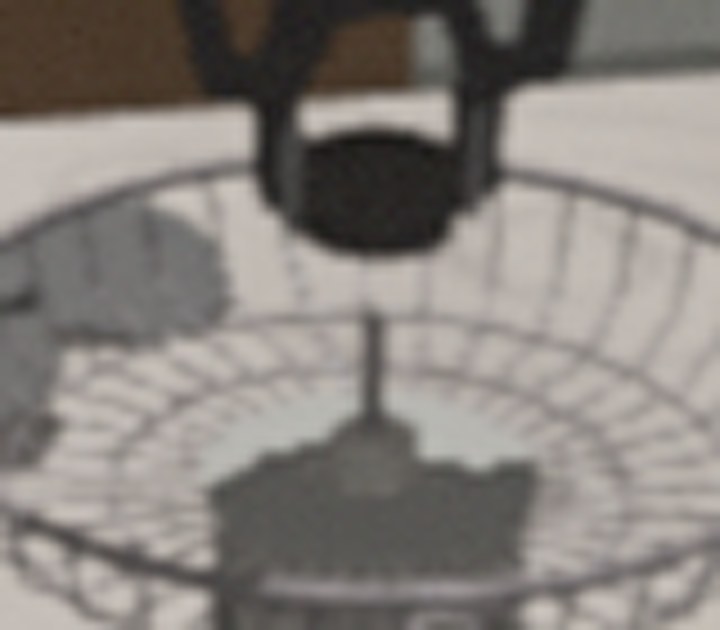

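View pics/top8.png

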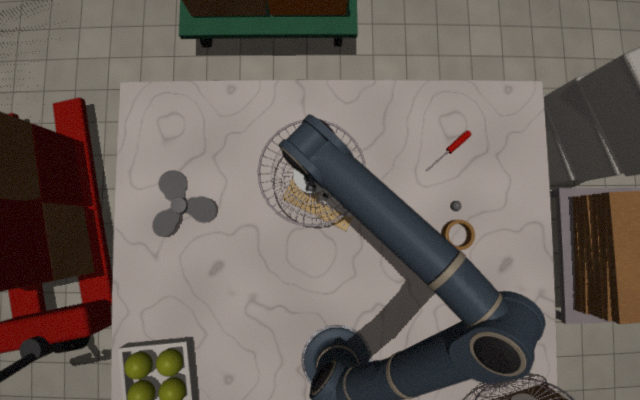

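```bash
python3 - <<'E'
from fit import *
g=dict(np.load("pics/side8.npz"))
im=g["image"][:,:,::-1].copy(); p=proj(g,[[.592,.0745,.21]])[0].astype(int)-40
for i,zb in enumerate((.256,.260)):
  c=cv2.resize(im[p[1]:p[1]+35,p[0]+20:p[0]+60],None,fx=16,fy=16,interpolation=cv2.INTER_CUBIC)
  q=proj(g,np.r_[poly((.592,.0745),0,zb),poly((.592,.0745),0,zb+.024)])-p-[20,0]
  h=cv2.convexHull(q.astype(np.float32)); cv2.polylines(c,[np.round((h+.5)*16).astype(int)],True,(0,255,0) ,1)
  cv2.imwrite(f"pics/lv{i}.png",c)
E
```

View pics/lv1.png

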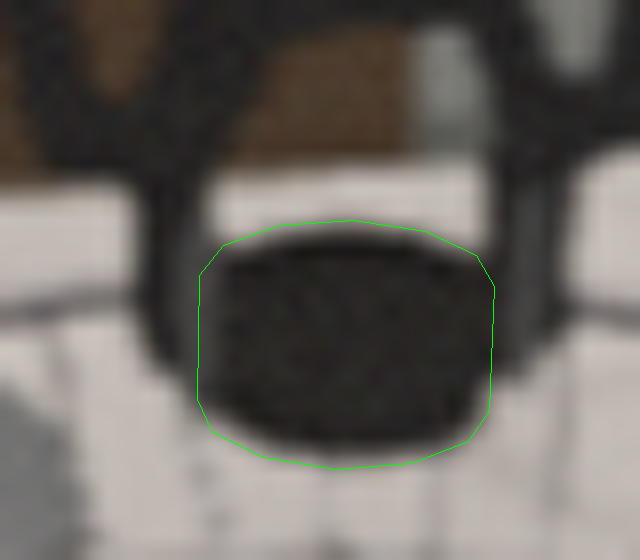

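```bash
python3 - <<'E'
from st import *
from h import *
F=[robot.grab_frame("side") for _ in range(8)]; g=F[0]
d=np.median([f["range_z"] for f in F],0)
np.savez("pics/side9.npz",image=np.mean([f["image"] for f in F],0),range_z=d,**{k:g[k] for k in("fx","fy","cx","cy","dist_coeffs","R","t")})
p=proj(g,[[.592,.0745,.272]])[0].astype(int); print(p)
for vv in range(p[1]-9,p[1]+10):
  r=[]
  for uu in range(p[0]-10,p[0]+11,2):
    c,dr=ray(g,uu,vv); X=c+dr*d[vv,uu]; r.append("%d/%d/%d"%tuple(np.round(X*1000)))
  print(vv," ".join(r))
E
```

```text
[335 163]
154 560/60/311 566/63/310 837/1307/-255 726/744/0 735/742/0 744/742/-1 753/739/0 762/739/-1 771/737/-1 779/730/2 619/70/302
155 560/60/308 568/74/302 716/738/-2 723/731/1 733/731/0 742/730/0 751/731/-1 759/723/1 768/725/0 776/718/2 618/68/300
156 560/63/304 567/65/302 712/722/1 721/720/1 731/721/0 740/721/-1 748/718/0 757/717/0 766/714/0 775/715/-1 619/69/297
157 561/66/299 566/62/301 710/712/0 584/95/285 590/94/285 596/93/285 601/92/285 607/91/285 763/701/1 772/703/0 618/66/295
158 562/67/296 566/63/298 577/88/285 583/89/284 589/89/284 595/88/284 600/88/284 605/85/285 611/84/284 616/82/285 618/67/292
159 561/66/293 566/63/295 576/84/284 582/85/283 589/89/281 595/91/279 600/88/281 605/83/282 610/79/284 615/77/284 618/67/288
160 562/67/290 566/62/292 575/76/285 582/85/280 589/89/278 595/89/277 601/89/277 605/84/279 609/76/282 613/68/286 618/66/286
161 561/65/288 566/62/289 574/70/285 583/85/277 589/89/275 595/88/274 601/88/274 605/84/276 610/77/279 612/64/284 619/67/282
162 562/68/283 566/62/286 572/63/285 578/64/284 589/87/273 596/92/270 601/89/270 606/84/273 605/58/285 610
[... 554 characters left out ...]
1 577/56/272 581/50/275 586/49/275 591/47/275 598/50/274 604/51/273 610/54/271 757/601/0
168 562/67/265 566/62/268 572/60/268 576/55/270 581/49/272 586/48/272 591/47/272 597/48/272 604/50/270 611/55/267 755/592/0
169 669/596/0 678/595/0 572/59/265 576/54/267 581/49/269 586/48/269 592/48/269 597/47/269 603/48/268 611/55/264 753/586/-2
170 667/586/0 676/586/0 572/59/262 576/53/265 581/50/266 586/49/266 592/46/267 597/47/266 604/50/264 610/53/262 750/572/0
171 666/578/0 674/577/0 683/577/-1 576/55/261 581/50/263 587/49/263 592/46/264 598/48/262 604/49/261 740/565/0 747/562/1
172 664/568/0 672/569/-1 680/563/1 689/565/-1 697/565/-1 705/562/0 713/562/-1 721/560/-1 641/200/181 738/557/-1 745/553/1
```

```bash
python3 - <<'E'
from st import *
s=st(); print(np.abs(s["joint_velocities"]).max())
robot.close_job(); st()
E
```

```text
t23.93 tcp [0.592  0.0745 0.25  ] rpy [ 3.142 -0.     3.124] F [-0.5 -0.3 -0.5] M [0.01 0.   0.  ] op 0.583 j7 2.33
0.001823174329022085
the job is handed in; nothing more can be done
the job is handed in; nothing more can be done
```

The nut is off, and I handed the job in at about 24 s with it still gripped, level and still, straight above the shaft end.

- **First grip missed:** The fingers closed above the nut and lightly pinched the shaft area. Depth images showed the fingertips about 25 mm higher than the reported TCP implied. I went lower and then had the nut properly on opposite flats, at 50 mm opening and about 38 N.
- **Direction:** I turned counter-clockwise first and the nut came loose that way: the axial load and torque fell to near zero after about 2 mm of climb. I did not need to try the other way. I turned it 285° in one stroke, following the climb, then lifted straight up; the force readings stayed close to zero.
- **Last checks:** Depth readings put the nut's top at 284–285 mm all the way across, so it is level with its underside about 30 mm above the shaft tip. The arm was still and the wrist force under 1 N. In the top picture the blade, cap, tape and screwdriver are where they were.
- **Check that disagreed:** A rough outline overlay showed the nut about 2 pixels shorter than a level one should look, which suggested a tilt. The depth data contradicted that, and I relied on the depth data. It also put the nut's centre about 3 mm off in y from where I had aimed the grip, which I did not correct.

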